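Check a washed glass cell in the inspection beam

ROBOT

A 7-joint arm with a two-finger parallel gripper is mounted at the origin on the work surface. World frame = base frame: x ahead of the robot, y to its left, z up, the work surface at z = 0. Lengths are in m, angles in rad, forces in N, time in s.
With the tool pointing down it reaches from about 0.35 to 0.775 m from the base axis. Payload 3.1 kg.
Tool frame: the origin (TCP) lies midway between the tips of the shut fingers; the grasp point (between the pads) lies 19 mm behind it (arm.tcp_to_grasp is the distance from the TCP to the grasp point, in m); z points along the fingers, y is the line along which they close (so a half turn about z gives the same grasp; the last joint's range is limited). The gripper opens to 85 mm and grips with 20 to 120 N. Pads are 22 mm wide; open, the fingers measure 114 mm over their backs; the gripper's body (76 mm by 85 mm) begins 54 mm behind the grasp point. The pads swing forward as they close: fully open they stand 13 mm farther back than shut.
Start: joints at [1.195, 0.311, 0.014, 1.512, -0.004, 1.319, -0.027], TCP at [0.18, -0.52, 0.231] pointing down, gripper open.
Joint ranges: [-2.7, 2.7], [-0.3, 1.91], [-1.27, 1.3], [0.12, 2.57], [-1.44, 4.58], [0.2, 2.03], [-3.05, 3.05]. Speed limits (rad/s): [2.79, 2.79, 3.14, 3.14, 3.14, 3.14, 3.14].

INTERFACE

Orientations are given as a rotation vector (axis times angle).
In Python, from rig import arm gives the robot as it stands.
- The arm moves only by the tool servo_tool, never from a script. Its argument "targets" is a list of rows, each a list of 2 entries, a list of its own where there are three numbers: the shift along the tool's x, y, z in mm, then the turn, a rotation vector about the tool's x, y, z in rad. In form: [[[tx, ty, tz], [ax, ay, az]], ...]. A call has 1 to 20 rows; each row is the pose to reach, as a shift and turn from the pose commanded when the call began, along the tool's axes at that moment; what a row does not reach only later rows make up. A row lasts 1/12 s, in which the tool goes at most 41.7 mm and 7.16 degrees, less where a joint would pass 70% of its speed; a pose out of reach is approached as far as the arm can. A call with a gripper value outside its range is refused whole. "grip" is the finger opening in mm, from 0 to 85.4, set as the call begins (left out, the last holds). The fingers move at their own pace and stop on an object; "squeeze" is the grip in N (left out, the last holds). Time passes only in rows, so rows that repeat a pose let the fingers close. It gives the time, the measured TCP pose, the force, the opening and the grip force at its end, in the units of the state.
- arm.state(): the state, without advancing time (a new reading comes with each control period).
- arm.capture(name): name is "scene" or "side" or "wrist"; returns the picture (384x512x3 uint8, red, green, blue); there is no depth.
- arm.camera_model(name): a dict with "fx", "fy", "cx", "cy" (pixels), "rvec" (rotation vector, rad) and "tvec" (3), from world to camera coordinates, as OpenCV has them; the wrist camera has in their place "T_tool_cam" (4x4, takes a point from camera to tool coordinates, whose origin is the TCP and whose axes are the flange's). Camera axes: x right, y down, z forward; pixel columns grow to the right and rows downward; lengths in m; the calibration is good to about 2 mm. A picture is of the moment at which its call begins: read the wrist's pose just before it. camera_model takes no time and is no camera call.
- arm.sign_off(): hands the job in; it is judged then, once.
Trained networks look in the newest picture that a camera, given by its name, has taken for a name from the list of things; names that differ only in an ending like _2 or _b are one class to them, and where a whole thing is asked for, a point or a joint stands for the part that bears it (a point fixed in the world has none). Each returns a list of dicts, best first, with "p" (0 to 1); they miss things now and then, are a little off and sometimes report something else, mostly with a low value. They report only what shows in the picture. A call takes as long as a camera call. They do not tell look-alikes from the thing itself.
- arm.look_for(camera, thing): "pixel" ([row, column] in pixels, amid what is visible of it).
- arm.regions_of(camera, thing): "pixels" (384x512 bool, what is visible of it) and "pixel" ([row, column] in pixels, amid what is visible of it).
- arm.mark_of(camera, thing): "pixel" ([row, column] in pixels: a listed point, or the origin of a listed thing).
The state is a dict: "time_s": time; "joint_pos": joint angles; "qd": joint speeds; "effort": joint torques, N m; "tool_pos": TCP position; "ee_rot": TCP orientation; "ft_force": force on the tool from outside, world axes, zero at the start; "torque": the same for the moment, N m; "width": finger opening in m; "grasp_force": force on a finger pad.
Only numpy, scipy, OpenCV 4.12 (cv2) and the standard library are available. Lean on these libraries where they do the work, as an engineer would, in place of code of your own. Each camera call takes 0.05 s, during which the arm holds its last target. There are 200 camera calls.

TASK

Slide the shutter of the lit inspection lamp fully open, then take the washed glass cell with the blue stoppers out of the drying rack, gripping it only by its two long frosted sides and never by the clear end windows. Hold it upright and still in the light path, midway between lamp and screen and centred on the beam so that the light runs straight through both end windows, without knocking it against the lamp or the screen; leave everything else on the bench where it stands. The program finishes while the gripper is still holding the cell there in the air.

Things in the scene. Friction and masses are not known exactly. Their poses are not given: they have to be found in the camera images.
- light_path (a point): Middle of the light path, midway between lamp and screen, 150 mm above the bench, right over the yellow line across the rail of the inspection station. Its y axis is the beam: +y points to the lamp, -y to the screen; x is level across the beam; z up.
- station: Fixed inspection station, origin on the bench under the light path's middle, axes as there. Aluminium rail 70 wide along y, 26 high. Black lamp at y 122 to 250, 67 in diameter, top at 184, pale yellow lens facing -y. Before it the black shutter guide: x -85 to 35, y 105 to 119, z 116 to 183. White screen 112 square in a black frame, both faces with a red dot in a black ring on the beam, at y -114. All mm.
- shutter_handle (a point): Upright round orange handle, 12 mm in diameter, on the steel shutter blade. This point is on its axis, 204.5 mm above the bench, half-way up the exposed part, which rises from the guide's top (183 mm) to 226 mm; it stands alone there. Axes as the station's; it slides along the station's -x (towards the robot) to open.
- shutter (a joint): Travel of the shutter blade in metres: 0 closed (blade covers the lens), grows as the handle slides along the station's -x, 0.044 fully open at the end stop. It starts closed or a few mm open, rubs with about 2 N and stays where it is left.
- blue_cell_mid (a point): Centre, half-way up, of the loose glass cell to inspect: two round blue stoppers (9 wide, 7 high) on top. Body 52.5 long (x axis), 12.5 wide (y), 45 high (z, upright), 28 to 50 g. The long sides facing +y and -y, 12.5 mm apart, are frosted whitish; the narrow ends facing +x and -x are the clear windows. Its lowest 6 mm stand in a rack pocket. Both ends are alike: either may face the lamp.
- red_cell_mid (a point): Centre of another such cell in the rack, with red stoppers; stays there. Same size and axes.
- white_cell_mid (a point): Centre of another such cell in the rack, with white stoppers; stays there. Same size and axes.
- rack: Dark grey-green drying rack fixed on the bench, 250 long (x) by 46 wide (y) by 10 high; origin at the centre of its underside. Three pockets in a row along x, 80 mm apart, each 56 by 16, 6 mm deep (floor 4 mm above the bench); the cells stand in them with their long axis along the row.
- wash_bottle: White wash bottle with a red cap and spout, 60 diameter, 196 high; origin under its centre. Bystander.
- beaker: Open glass beaker, 68 diameter, 90 high; origin under its centre. Bystander.
- jar: Amber glass jar with a black cap, 56 diameter, 75 high; origin under its centre. Bystander.
- tissue_box: Blue box of lens tissue, 120 by 115 by 60 high (80 with the tissue that sticks out); origin under its centre. Bystander.
Things that resemble listed ones, but are neither listed nor needed, are in the scene too. Leave any pink or purple look-alike of the part that bears blue_cell_mid alone.

How it is judged:
By the outcome, as a careful person would: the job done as asked, in the order asked, and still so for the second after the job is handed in, while the arm keeps its last pose, push and grip.
It also fails if it takes over 61 s, if anything falls off the work surface, if the arm or the gripper's body presses on something with over 40 N, if the wrist force passes 120 N, or if a joint passes its speed limit or range.

## Working session

There is one attempt and no reset: what is moved stays moved. The work goes in short steps, Python scripts to look and compute and a tool call to move; the robot and the scene stay as the last step left them, time stands still between calls to the robot, and variables do not carry over. Pictures are saved under pics/ and viewed, at most 10 in all, crops included, and the job is handed in when it is done.

Besides the shell and the picture viewer there is one more tool, called after "Request:" as name(argument=value, ...), one argument or row to a line, values as JSON. servo_tool: Moves the arm, as the interface text tells. Its arguments: {"type":"object","properties":{"targets":{"type":"array"},"grip":{"type":"number"},"squeeze":{"type":"number"}},"required":["targets"]}

```bash
mkdir -p pics; ls; cat > h.py <<'E'
import numpy as np, cv2
from scipy.spatial.transform import Rotation as R
from rig import arm
def cams(name, st=None):
    m=arm.camera_model(name); K=np.array([[m['fx'],0,m['cx']],[0,m['fy'],m['cy']],[0,0,1]])
    if 'rvec' in m:
        Rc=R.from_rotvec(m['rvec']).as_matrix(); t=np.array(m['tvec'])
    else:
        st=st or arm.state(); T=np.eye(4); T[:3,:3]=R.from_rotvec(st['ee_rot']).as_matrix(); T[:3,3]=st['tool_pos']
        W=np.linalg.inv(T@np.array(m['T_tool_cam'])); Rc=W[:3,:3]; t=W[:3,3]
    return K,Rc,t
def ray(c,px):
    K,Rc,t=c; d=Rc.T@np.linalg.inv(K)@np.array([px[1],px[0],1.]); return -Rc.T@t, d/np.linalg.norm(d)
def at_z(c,px,z):
    o,d=ray(c,px); return o+d*(z-o[2])/d[2]
def tri(rays):
    A=np.zeros((3,3));b=np.zeros(3)
    for o,d in rays:
        P=np.eye(3)-np.outer(d,d);A+=P;b+=P@o
    x=np.linalg.solve(A,b); return x,[round(1000*np.linalg.norm((np.eye(3)-np.outer(d,d))@(x-o)),1) for o,d in rays]
def proj(c,p):
    K,Rc,t=c; q=K@(Rc@np.asarray(p)+t); return q[1]/q[2],q[0]/q[2]
E
python3 - <<'E'
from h import *
ims={}
for n in ("scene","side"):
    im=arm.capture(n); cv2.imwrite(f"pics/{n}0.png",im[:,:,::-1]); ims[n]=im
    c=cams(n); print(n,'cam at',(-c[1].T@c[2]).round(3))
    for th in ("light_path","shutter_handle","blue_cell_mid","red_cell_mid","white_cell_mid","rack","station","wash_bottle","beaker","jar","tissue_box"):
        r=arm.mark_of(n,th); print(th,[(round(x['p'],2),np.round(x['pixel'],1).tolist()) for x in r[:4]])
both=np.vstack([ims['scene'],ims['side']])
cv2.imwrite("pics/a.png",cv2.resize(np.hstack([ims['scene'],ims['side']]),(800,300),interpolation=cv2.INTER_AREA)[:,:,::-1])
print(arm.state())
E
```

```text
pics
scene cam at [0.799 0.467 0.932]
light_path [(0.64, [202.7, 259.9])]
shutter_handle [(0.62, [229.2, 279.1])]
blue_cell_mid [(0.58, [132.6, 262.1]), (0.56, [116.6, 211.9]), (0.47, [150.9, 238.6]), (0.45, [133.1, 222.4])]
red_cell_mid [(0.69, [140.2, 205.4])]
white_cell_mid [(0.58, [126.1, 242.1])]
rack [(0.93, [135.1, 221.9])]
station [(0.93, [226.4, 258.7])]
wash_bottle [(0.69, [200.4, 172.2])]
beaker [(0.55, [238.4, 184.0])]
jar [(0.7, [191.7, 295.5])]
tissue_box [(0.92, [286.4, 394.0])]
side cam at [ 0.359 -0.654  0.815]
light_path [(0.73, [221.2, 253.6]), (0.6, [181.3, 254.8])]
shutter_handle [(0.68, [148.0, 256.6])]
blue_cell_mid [(0.76, [296.1, 286.6]), (0.69, [334.0, 259.1]), (0.66, [310.9, 204.8]), (0.63, [377.1, 267.0])]
red_cell_mid [(0.82, [324.8, 292.1])]
white_cell_mid [(0.89, [340.2, 222.6]), (0.7, [161.2, 177.8])]
rack [(0.94, [340.7, 258.8])]
station [(0.94, [219.9, 253.9])]
wash_bottle [(0.56, [268.2, 336.5])]
beaker [(0.84, [226.4, 329.3])]
jar [(0.84, [240.7, 206.5])]
tissue_box [(0.91, [162.0, 177.9])]
{'time_s': 1.2, 'joint_pos': array([ 1.19529916,  0.31089702,  0.01399708,  1.51148643, -0.00440974,
        1.31917129, -0.02720986]), 'qd': array([ 0.00148343,  0.00044626, -0.00046199,  0.0008066 , -0.00021499,
       -0.00155295,  0.00200436]), 'effort': array([-4.05514893e-04, -3.79813313e+01,  1.45288068e-01, -2.30862325e+01,
        1.19795278e-02,  2.05470285e-03,  1.56829446e-05]), 'tool_pos': array([ 0.18024382, -0.51966139,  0.23131095]), 'ee_rot': array([3.09785343e+00, 5.21987789e-01, 4.18906264e-06]), 'ft_force': array([-0.58788924,  0.11111497, -0.18758387]), 'torque': array([-0.03688112, -0.01537658, -0.03041704]), 'grasp_force': 0.0, 'width': 0.08542302805969328}
```

View pics/scene0.png

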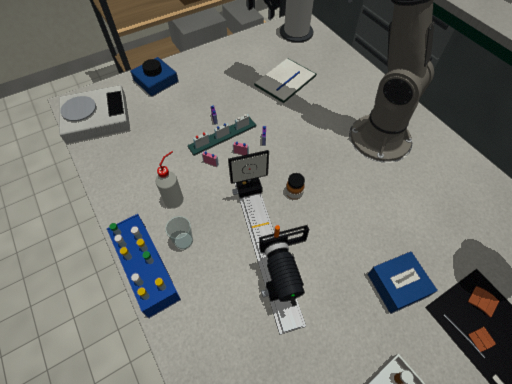

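View pics/side0.png

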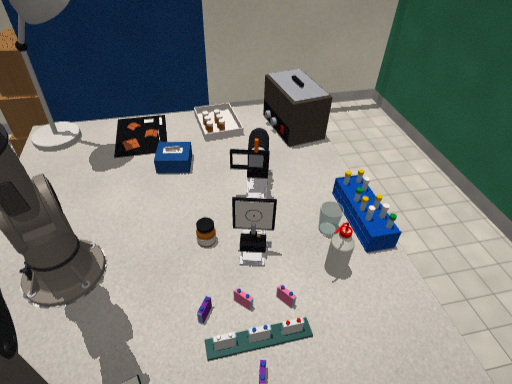

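Scene image: the rack is at px (135,222) and the station at (226,259). Side image: the rack is at (340,259), the handle at (148,257) and the screen at (214,254).
Candidates for the blue cell (side row, col): rack middle with blue stoppers (334,259), pink (296,287), pink (298,243), purple (309,205), purple (370,263). I choose the rack-middle one, and I'll check it in a crop.

```bash
python3 - <<'E'
from h import *
a=cams('scene');b=cams('side')
P={'light_path':((202.7,259.9),(221.2,253.6)),'light_path2':((202.7,259.9),(181.3,254.8)),'handle':((229.2,279.1),(148,256.6)),'blue':((133.1,222.4),(334,259.1)),'red':((140.2,205.4),(324.8,292.1)),
'white':((126.1,242.1),(340.2,222.6)),'rack':((135.1,221.9),(340.7,258.8)),'station':((226.4,258.7),(219.9,253.9)),'bottle':((200.4,172.2),(268.2,336.5)),'beaker':((238.4,184),(226.4,329.3)),'jar':((191.7,295.5),(240.7,206.5)),'tissue':((286.4,394),(162,177.9))}
for k,(p,q) in P.items():
    x,r=tri([ray(a,p),ray(b,q)]); print(k,x.round(4),r)
im=cv2.imread('pics/side0.png')[280:384,180:330]
im2=cv2.imread('pics/side0.png')[120:270,190:330]
cv2.imwrite('pics/c.png',np.hstack([cv2.resize(im,None,fx=3,fy=3,interpolation=cv2.INTER_CUBIC),cv2.resize(im2,(291,312),interpolation=cv2.INTER_CUBIC)]))
E
```

```text
light_path [0.5282 0.0316 0.0538] [np.float64(8.5), np.float64(8.5)]
light_path2 [0.5513 0.0851 0.1563] [np.float64(1.3), np.float64(1.3)]
handle [0.5719 0.1879 0.1994] [np.float64(6.5), np.float64(6.5)]
blue [ 0.4748 -0.2887  0.0184] [np.float64(1.9), np.float64(1.9)]
red [ 0.5481 -0.2853  0.0281] [np.float64(8.4), np.float64(8.4)]
white [ 0.3937 -0.2847  0.0131] [np.float64(2.3), np.float64(2.3)]
rack [ 4.736e-01 -2.962e-01  3.000e-04] [np.float64(1.2), np.float64(1.2)]
station [0.5497 0.077  0.0043] [np.float64(0.3), np.float64(0.3)]
bottle [ 7.323e-01 -1.420e-01 -7.000e-04] [np.float64(1.9), np.float64(1.9)]
beaker [ 0.7604 -0.0013  0.0127] [np.float64(6.4), np.float64(6.4)]
jar [ 0.39    0.0306 -0.0006] [np.float64(4.6), np.float64(4.6)]
tissue [0.3369 0.4185 0.0068] [np.float64(2.1), np.float64(2.1)]
```

View pics/c.png

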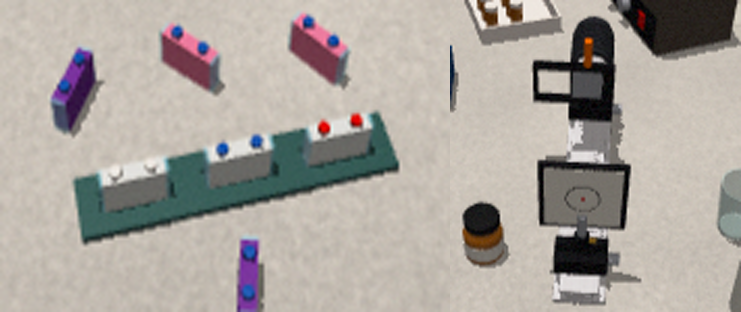

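The crop shows the rack's middle cell: a whitish body with two blue stoppers (side px 334,259). The pink and purple bodies stand loose outside the rack, so the middle cell is the one. The shutter blade (grey) covers the lens side of the guide. Next I work out poses for a close wrist look at both the rack and the station.

```bash
cat >> h.py <<'E'
def down(yaw): # tool x at angle yaw, z down
    c,s=np.cos(yaw),np.sin(yaw); return np.array([[c,s,0],[s,-c,0],[0,0,-1.]])
def rel(p,yaw,p0=None,yaw0=None):
    st=arm.state(); R0=R.from_rotvec(st['ee_rot']).as_matrix(); q=st['tool_pos']
    if p0 is not None: R0=down(yaw0); q=np.array(p0)
    print('shift mm',(R0.T@(np.array(p)-q)*1000).round(1),'turn',R.from_matrix(R0.T@down(yaw)).as_rotvec().round(4))
E
python3 - <<'E'
from h import *
print(np.array(arm.camera_model('wrist')['T_tool_cam']).round(3))
rel([.45,-.30,.30],0); rel([.45,-.30,.40],0)
rel([.50,.06,.42],0,[.45,-.30,.30],0)
E
```

```text
[[-0.    -0.952 -0.305  0.078]
 [ 1.    -0.    -0.    -0.   ]
 [ 0.    -0.305  0.952 -0.143]
 [ 0.     0.     0.     1.   ]]
shift mm [ 326.8 -119.1  -68.7] turn [ 1.000e-04 -0.000e+00  3.339e-01]
shift mm [ 326.8 -119.1 -168.7] turn [ 1.000e-04 -0.000e+00  3.339e-01]
shift mm [  50. -360. -120.] turn [0. 0. 0.]
```

Request:
servo_tool(
  targets=[
    [[110,-40,-25],[0,0,0.11]],
    [[327,-119,-69],[0,0,0.334]],
    [[327,-119,-69],[0,0,0.334]],
    [[327,-119,-69],[0,0,0.334]],
    [[327,-119,-69],[0,0,0.334]],
    [[327,-119,-69],[0,0,0.334]],
    [[327,-119,-69],[0,0,0.334]],
    [[327,-119,-69],[0,0,0.334]],
    [[327,-119,-69],[0,0,0.334]],
    [[327,-119,-69],[0,0,0.334]],
    [[327,-119,-69],[0,0,0.334]],
    [[327,-119,-69],[0,0,0.334]],
    [[327,-119,-69],[0,0,0.334]],
    [[327,-119,-69],[0,0,0.334]],
  ],
)

```text
time_s: 2.37
tool_pos: [0.4486, -0.3017, 0.3]
ee_rot: [3.141, -0.006, -0.002]
ft_force: [-0.3, 0.4, -0.7]
width: 0.0853
grasp_force: 0.0
```

```bash
python3 - <<'E'
from h import *
st=arm.state(); im=arm.capture('wrist'); cv2.imwrite('pics/w_rack.png',im[:,:,::-1]); c=cams('wrist',st); print(st['tool_pos'],st['ee_rot'],st['time_s'])
for th,z in (("blue_cell_mid",.0265),("red_cell_mid",.0265),("white_cell_mid",.0265),("rack",0)):
    print(th,[(round(x['p'],2),np.round(x['pixel'],1).tolist(),at_z(c,x['pixel'],z).round(4).tolist()) for x in arm.mark_of('wrist',th)[:5]])
r=arm.regions_of('wrist','rack')
m=r[0]['pixels']; pts=[at_z(c,p,.010)[:2] for p in np.argwhere(m)[::3]]
q=cv2.minAreaRect(np.float32(pts)*1000); print(q)
E
```

```text
[ 0.44863372 -0.30169721  0.30001186] [ 3.14117166e+00 -6.00583258e-03 -1.80572124e-03] 2.3667
blue_cell_mid [(0.93, [131.6, 246.0], [0.4695, -0.2888, 0.0265]), (0.84, [57.3, 180.6], [0.5585, -0.2115, 0.0265]), (0.77, [215.1, 185.1], [0.354, -0.2023, 0.0265]), (0.69, [141.1, 173.1], [0.4576, -0.1941, 0.0265]), (0.62, [141.9, 313.5], [0.4559, -0.3763, 0.0265])]
red_cell_mid [(0.94, [63.3, 245.4], [0.5515, -0.2892, 0.0265])]
white_cell_mid [(0.82, [192.5, 248.3], [0.3869, -0.2909, 0.0265])]
rack [(0.62, [127.0, 250.4], [0.4721, -0.2941, 0.0]), (0.47, [185.5, 23.5], [0.39, 0.0335, 0.0])]
((471.9338073730469, -292.4473571777344), (250.86244201660156, 45.96602249145508), 0.9907560348510742)
```

View pics/w_rack.png

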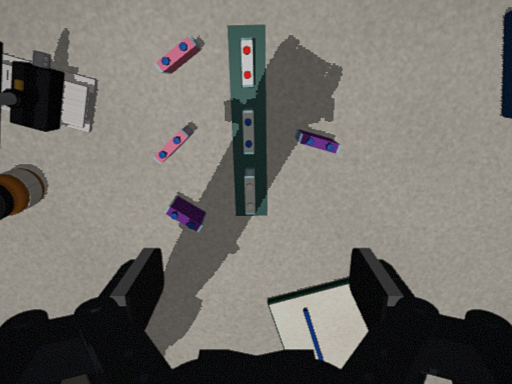

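The wrist view shows the rack at centre px (127,250), with the blue-stoppered cell at (132,246), red above it and white below. The look-alikes stand clear of the row. Rack yaw is about 1°. Next, the station.

Request:
servo_tool(
  targets=[
    [[10,-30,-20],[0,0,0]],
    [[50,-360,-130],[0,0,0]],
    [[50,-360,-130],[0,0,0]],
    [[50,-360,-130],[0,0,0]],
    [[50,-360,-130],[0,0,0]],
    [[50,-360,-130],[0,0,0]],
    [[50,-360,-130],[0,0,0]],
    [[50,-360,-130],[0,0,0]],
    [[50,-360,-130],[0,0,0]],
    [[50,-360,-130],[0,0,0]],
    [[50,-360,-130],[0,0,0]],
    [[50,-360,-130],[0,0,0]],
    [[50,-360,-130],[0,0,0]],
    [[50,-360,-130],[0,0,0]],
  ],
  grip=0,
)

```text
time_s: 3.83
tool_pos: [0.5002, 0.0577, 0.4297]
ee_rot: [3.14, -0.006, -0.002]
ft_force: [-0.5, 0.6, 0.9]
width: 0.0003
grasp_force: 0.0
```

```bash
python3 - <<'E'
from h import *
st=arm.state(); im=arm.capture('wrist'); cv2.imwrite('pics/w_st.png',im[:,:,::-1]); c=cams('wrist',st); print(st['tool_pos'],st['ee_rot'],st['time_s'])
for th,z in (("light_path",.15),("shutter_handle",.2045),("station",0)):
    print(th,[(round(x['p'],2),np.round(x['pixel'],1).tolist(),at_z(c,x['pixel'],z).round(4).tolist()) for x in arm.mark_of('wrist',th)[:3]])
# yellow line on rail top z=26
hsv=cv2.cvtColor(im,cv2.COLOR_RGB2HSV); m=cv2.inRange(hsv,(18,110,120),(35,255,255))
n,l,s,ce=cv2.connectedComponentsWithStats(m)
for i in range(1,n):
    if s[i,4]>15:
        pts=np.array([at_z(c,p,.026)[:2] for p in np.argwhere(l==i)]); print('yellow',s[i],cv2.minAreaRect(np.float32(pts*1000)))
m=cv2.inRange(hsv,(5,150,120),(16,255,255)); n,l,s,ce=cv2.connectedComponentsWithStats(m)
for i in range(1,n):
    if s[i,4]>15: print('orange',s[i],ce[i], at_z(c,ce[i][::-1],.226))
E
```

```text
[0.5002109  0.05768777 0.42969825] [ 3.14019443e+00 -6.30652928e-03 -1.85688607e-03] 3.8333
light_path [(0.63, [109.2, 239.5], [0.5487, 0.0784, 0.15])]
shutter_handle [(0.56, [91.2, 133.0], [0.5721, 0.1918, 0.2045])]
station [(0.98, [106.1, 240.8], [0.5435, 0.0834, 0.0])]
yellow [236  89  10  32 106] ((547.5806884765625, 82.28216552734375), (5.9199090003967285, 50.902748107910156), 74.4224853515625)
orange [121  85  11  12 104] [126.03846154  90.40384615] [0.57328737 0.19104638 0.226     ]
orange [  0 285  22  26 300] [  8.28       295.55333333] [0.3258146  0.37163943 0.226     ]
```

View pics/w_st.png

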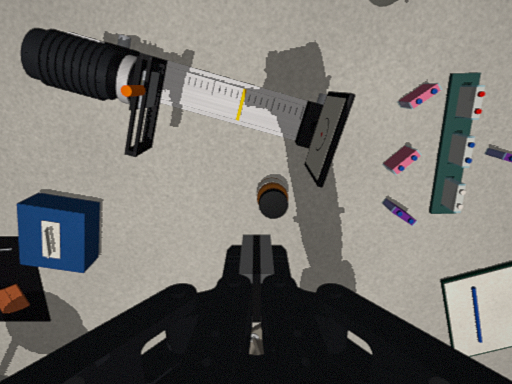

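The wrist view shows the orange handle at (90,126), the yellow line at (105,240) and the screen at about (135,325). The station is yawed about -15.6°. I'll refine that with the red dots and the rail edges, then compute the shutter push.

```bash
python3 - <<'E'
from h import *
from scipy.optimize import least_squares
st=arm.state(); c=cams('wrist',st)
im=cv2.imread('pics/w_st.png')[:,:,::-1].astype(int)
def red(im,box):
    r0,r1,c0,c1=box; s=im[r0:r1,c0:c1]; sc=s[...,0]-np.maximum(s[...,1],s[...,2]); w=np.where(sc>0.5*sc.max(),sc,0); ii=np.indices(w.shape)
    return (ii[0]*w).sum()/w.sum()+r0,(ii[1]*w).sum()/w.sum()+c0,sc.max(),(w>0).sum()
dw=red(im,(115,155,308,338)); sd=cv2.imread('pics/side0.png')[:,:,::-1].astype(int); ds=red(sd,(200,228,240,268))
sn=cv2.imread('pics/scene0.png')[:,:,::-1].astype(int); dn=red(sn,(155,182,235,265)); print(dw,ds,dn)
for a,b in (((c,dw),(cams('scene'),dn)),((c,dw),(cams('side'),ds)),((cams('side'),ds),(cams('scene'),dn))): print('dot',tri([ray(a[0],a[1]),ray(b[0],b[1])]))
g=np.uint8(im.mean(2))
# rail edges: scan columns (both edges as image rows) in 165..300 for bright band
for lo in (0,1):
  P=[]
  for col in list(range(190,232,2))+list(range(250,284,2)):
    d=np.diff(cv2.GaussianBlur(g,(3,3),0)[:,col].astype(int)); e0=75+(col-190)*.25
    seg=d[int(e0)-20:int(e0)+55]
    k=(np.argmax(seg) if lo==0 else np.argmin(seg))+int(e0)-20
    P.append(at_z(c,(k+.5,col),.026)[:2])
  P=np.float32(P)*1000; v=cv2.fitLine(P,cv2.DIST_HUBER,0,.01,.01).ravel(); print('edge',lo,np.degrees(np.arctan2(v[1],v[0])).round(2),v[2:], 'std',np.abs((P-v[2:])@np.array([-v[1],v[0]])).mean())
E
```

```text
(np.float64(133.83561643835617), np.float64(321.31050228310505), np.int64(57), np.int64(5)) (np.float64(215.43127962085308), np.float64(253.50710900473933), np.int64(61), np.int64(4)) (np.float64(168.4375), np.float64(249.0), np.int64(45), np.int64(2))
dot (array([ 0.51786213, -0.02715494,  0.14986588]), [np.float64(0.8), np.float64(0.8)])
dot (array([ 0.51794552, -0.02930295,  0.14081902]), [np.float64(2.2), np.float64(2.2)])
dot (array([ 0.51789406, -0.03195371,  0.14355228]), [np.float64(1.6), np.float64(1.6)])
edge 0 60.91 [562.0554    84.886925] std 4.6218567
edge 1 49.51 [561.8613   94.31696] std 14.031273
```

```bash
cat >> h.py <<'E'
O=np.array([.548,.0815]); YS=-.2688
xs=np.array([np.cos(YS),np.sin(YS)]); ys=np.array([-np.sin(YS),np.cos(YS)])
def S(x,y,z): return np.r_[O+xs*x/1000+ys*y/1000,z/1000]
def toS(p): d=np.array(p[:2])-O; return (np.r_[d@xs,d@ys,p[2]]*1000).round(1)
E
python3 - <<'E'
from h import *
print(S(30,112,260)); rel(S(30,112,260),YS); rel(S(30,112,193),YS)
E
```

```text
[0.60666708 0.18151087 0.26      ]
shift mm [ 106.3 -123.2  169.9] turn [0.0005 0.0005 0.2663]
shift mm [ 106.3 -123.2  236.9] turn [0.0005 0.0005 0.2663]
```

Request:
servo_tool(
  targets=[
    [[106,-123,80],[0,0,0.266]],
    [[106,-123,80],[0,0,0.266]],
    [[106,-123,80],[0,0,0.266]],
    [[106,-123,80],[0,0,0.266]],
    [[106,-123,170],[0,0,0.266]],
    [[106,-123,170],[0,0,0.266]],
    [[106,-123,170],[0,0,0.266]],
    [[106,-123,205],[0,0,0.266]],
    [[106,-123,237],[0,0,0.266]],
    [[106,-123,237],[0,0,0.266]],
    [[106,-123,237],[0,0,0.266]],
  ],
)

```text
time_s: 4.95
tool_pos: [0.6051, 0.1815, 0.1915]
ee_rot: [3.111, -0.418, -0.007]
ft_force: [-0.5, -0.8, 0.3]
width: -0.0
grasp_force: 0.0
```

```bash
python3 - <<'E'
from h import *
st=arm.state(); print(toS(st['tool_pos']),st['ee_rot'],st['ft_force'])
im=arm.capture('scene'); im2=arm.capture('side'); c=cams('side')
cv2.imwrite('pics/p1.png',np.hstack([cv2.resize(im[190:290,220:340],(480,400)),cv2.resize(im2[110:210,215:295],(320,400))])[:,:,::-1])
E
```

```text
[ 28.5 111.6 191.5] [ 3.11104264 -0.4179839  -0.00691237] [-0.49861358 -0.79018709  0.34827997]
```

View pics/p1.png

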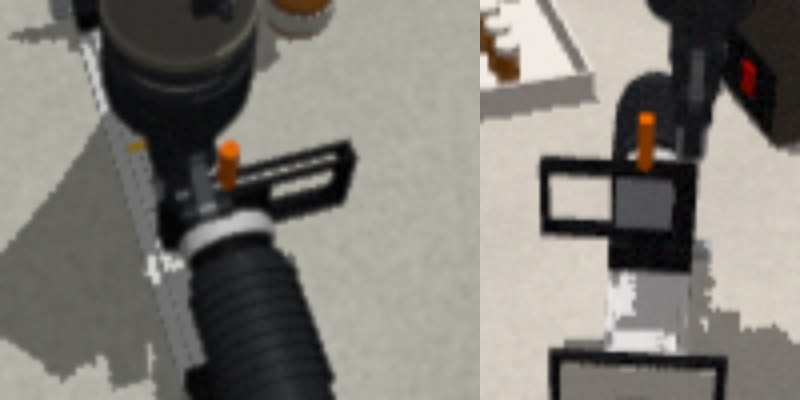

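The shut fingers stand just on the +x side of the handle (handle at about px (165,230) in the left crop) and level with it. I push along tool -x.

Request:
servo_tool(
  targets=[
    [[-5,0,0],[0,0,0]],
    [[-10,0,0],[0,0,0]],
    [[-14,0,0],[0,0,0]],
    [[-18,0,0],[0,0,0]],
    [[-22,0,0],[0,0,0]],
    [[-26,0,0],[0,0,0]],
    [[-30,0,0],[0,0,0]],
    [[-34,0,0],[0,0,0]],
    [[-38,0,0],[0,0,0]],
    [[-42,0,0],[0,0,0]],
    [[-46,0,0],[0,0,0]],
    [[-48,0,0],[0,0,0]],
    [[-48,0,0],[0,0,0]],
  ],
)

```text
time_s: 6.13
tool_pos: [0.5589, 0.1957, 0.1931]
ee_rot: [3.113, -0.416, -0.002]
ft_force: [1.4, 0.3, 0.1]
width: 0.0002
grasp_force: 0.3
```

Request:
servo_tool(
  targets=[
    [[-1.5,0,0],[0,0,0]],
    [[-3,0,0],[0,0,0]],
    [[-4,0,0],[0,0,0]],
    [[-4,0,0],[0,0,0]],
  ],
)

```text
time_s: 6.47
tool_pos: [0.5557, 0.1965, 0.193]
ee_rot: [3.113, -0.417, -0.001]
ft_force: [1.7, 0.0, -0.0]
width: 0.0001
grasp_force: 0.7
```

Request:
servo_tool(
  targets=[
    [[-1,0,0],[0,0,0]],
    [[-2,0,0],[0,0,0]],
    [[-3,0,0],[0,0,0]],
    [[-4,0,0],[0,0,0]],
    [[-4,0,0],[0,0,0]],
  ],
)

```text
time_s: 6.88
tool_pos: [0.5527, 0.1973, 0.193]
ee_rot: [3.113, -0.417, 0.001]
ft_force: [2.9, -1.3, -2.5]
width: 0.0002
grasp_force: 1.8
```

Request:
servo_tool(
  targets=[
    [[-1,0,0],[0,0,0]],
    [[-2,0,0],[0,0,0]],
    [[-2,0,0],[0,0,0]],
  ],
)

```text
time_s: 7.13
tool_pos: [0.5526, 0.1973, 0.1931]
ee_rot: [-3.113, 0.419, -0.007]
ft_force: [6.6, 0.4, -3.9]
width: 0.0002
grasp_force: 3.6
```

Request:
servo_tool(
  targets=[
    [[-1,0,0],[0,0,0]],
    [[-2,0,0],[0,0,0]],
    [[-2,0,0],[0,0,0]],
  ],
)

```text
time_s: 7.38
tool_pos: [0.5525, 0.1973, 0.1932]
ee_rot: [-3.112, 0.421, -0.013]
ft_force: [12.1, 0.2, -7.4]
width: 0.0003
grasp_force: 5.3
```

Request:
servo_tool(
  targets=[
    [[6,0,0],[0,0,0]],
    [[20,0,0],[0,0,0]],
    [[20,0,0],[0,0,0]],
    [[20,0,-40],[0,0,0]],
    [[20,0,-100],[0,0,0]],
    [[20,0,-140],[0,0,0]],
    [[20,0,-140],[0,0,0]],
    [[20,0,-140],[0,0,0]],
  ],
)

```text
time_s: 8.05
tool_pos: [0.5681, 0.1956, 0.3396]
ee_rot: [-3.108, 0.414, -0.012]
ft_force: [0.2, -0.2, 1.0]
width: 0.0001
grasp_force: 0.0
```

```bash
python3 - <<'E'
from h import *
st=arm.state(); print(toS(st['tool_pos']),st['ee_rot'])
im=arm.capture('scene'); im2=arm.capture('side')
cv2.imwrite('pics/p2.png',np.hstack([cv2.resize(im[190:290,220:340],(480,400)),cv2.resize(im2[110:210,215:295],(320,400))])[:,:,::-1])
rel([.4712,-.2912,.20],.017); rel([.4712,-.2912,.34],.017)
E
```

```text
[-11.  115.3 339.6] [-3.10827115  0.41391143 -0.01159582]
shift mm [ 35.  493.7 133.6] turn [-0.0007  0.0005 -0.2818]
shift mm [ 35.  493.6  -6.4] turn [-0.0007  0.0005 -0.2818]
```

View pics/p2.png

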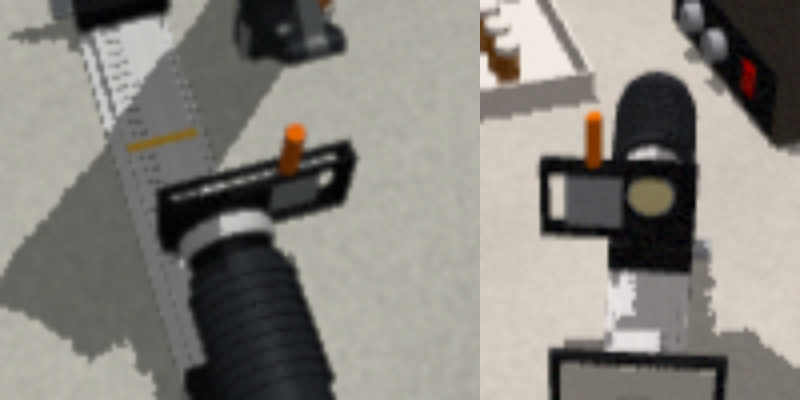

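The shutter is fully open: the lens is wholly visible at px (195,650) and the handle stands at the -x end (orange, (145,595)). Now to the rack.

Request:
servo_tool(
  targets=[
    [[3,30,-6],[0,0,-0.02]],
    [[35,494,-6],[0,0,-0.282]],
    [[35,494,-6],[0,0,-0.282]],
    [[35,494,-6],[0,0,-0.282]],
    [[35,494,-6],[0,0,-0.282]],
    [[35,494,-6],[0,0,-0.282]],
    [[35,494,-6],[0,0,-0.282]],
    [[35,494,-6],[0,0,-0.282]],
    [[35,494,-6],[0,0,-0.282]],
    [[35,494,-6],[0,0,-0.282]],
    [[35,494,-6],[0,0,-0.282]],
    [[35,494,-6],[0,0,-0.282]],
    [[35,494,-6],[0,0,-0.282]],
    [[35,494,70],[0,0,-0.282]],
    [[35,494,134],[0,0,-0.282]],
    [[35,494,134],[0,0,-0.282]],
    [[35,494,134],[0,0,-0.282]],
    [[35,494,134],[0,0,-0.282]],
    [[35,494,134],[0,0,-0.282]],
  ],
  grip=45,
)

```text
time_s: 9.73
tool_pos: [0.47, -0.2912, 0.1974]
ee_rot: [-3.138, -0.025, 0.007]
ft_force: [0.5, 0.3, 0.9]
width: 0.045
grasp_force: 0.0
```

```bash
python3 - <<'E'
from h import *
st=arm.state(); print(st['tool_pos'],st['ee_rot'],st['time_s'],st['width'])
im=arm.capture('wrist'); c=cams('wrist',st); cv2.imwrite('pics/w2.png',im[:,:,::-1])
for th,z in (("blue_cell_mid",.0265),("red_cell_mid",.0265),("white_cell_mid",.0265),("rack",0)):
    print(th,[(round(x['p'],2),np.round(x['pixel'],1).tolist(),at_z(c,x['pixel'],z).round(4).tolist()) for x in arm.mark_of('wrist',th)[:3]])
hsv=cv2.cvtColor(im,cv2.COLOR_RGB2HSV); m=cv2.inRange(hsv,(105,150,60),(122,255,255)); n,l,s,ce=cv2.connectedComponentsWithStats(m)
for i in range(1,n):
    if s[i,4]>20: print('blue',s[i],ce[i].round(1),at_z(c,ce[i][::-1],.0535).round(4))
E
```

```text
[ 0.470024   -0.29115271  0.19737614] [-3.1383466  -0.02520211  0.00686483] 9.7333 0.044991335319377074
blue_cell_mid [(0.74, [177.6, 160.5], [0.4564, -0.1938, 0.0265]), (0.7, [162.6, 255.6], [0.4736, -0.29, 0.0265]), (0.65, [70.8, 170.2], [0.5584, -0.2104, 0.0265])]
red_cell_mid [(0.89, [80.2, 257.3], [0.5515, -0.2903, 0.0265])]
white_cell_mid [(0.79, [238.0, 257.3], [0.3903, -0.2931, 0.0265]), (0.6, [78.8, 257.8], [0.5528, -0.2908, 0.0265])]
rack [(0.56, [158.3, 259.3], [0.4721, -0.2939, 0.0])]
blue [169  52  10  10  77] [173.6  56.5] [ 0.5687 -0.2209  0.0535]
blue [145  71  10   9  73] [149.6  75.1] [ 0.5539 -0.1998  0.0535]
blue [254 153   9   9  60] [257.9 156.8] [ 0.4854 -0.292   0.0535]
blue [160 174   9   8  57] [164.2 177.6] [ 0.4644 -0.2055  0.0535]
blue [334 178   9   9  62] [338.3 182.5] [ 0.4623 -0.3671  0.0535]
blue [254 181   8   8  54] [257.9 184.5] [ 0.4591 -0.2924  0.0535]
blue [360 186   9   9  60] [364.  190.4] [ 0.4551 -0.392   0.0535]
blue [142 191   8   9  55] [145.4 195.2] [ 0.4468 -0.1865  0.0535]
blue [156 267   9   8  50] [159.9 270.2] [ 0.3658 -0.1941  0.0535]
```

View pics/w2.png

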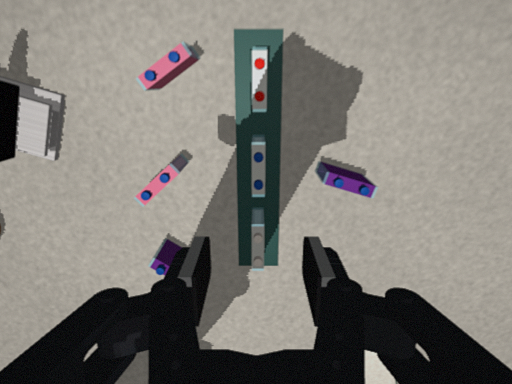

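The blue-stoppered cell is at px (170,258), stopper centres averaging (0.4722, -0.2922), and it lies in line with the fingers. I descend and grip.

Request:
servo_tool(
  targets=[
    [[2,1,40],[0,0,0]],
    [[2,1,80],[0,0,0]],
    [[2,1,110],[0,0,0]],
    [[2,1,135],[0,0,0]],
    [[2,1,150],[0,0,0]],
    [[2,1,165],[0,0,0]],
    [[2,1,175],[0,0,0]],
    [[2,1,179],[0,0,0]],
    [[2,1,179],[0,0,0]],
    [[2,1,179],[0,0,0]],
  ],
)

```text
time_s: 10.82
tool_pos: [0.4744, -0.2938, 0.0213]
ee_rot: [3.141, 0.025, 0.002]
ft_force: [-0.2, -0.1, -0.2]
width: 0.045
grasp_force: 0.0
```

Request:
servo_tool(
  targets=[
    [[0,0,0],[0,0,0]],
    [[0,0,0],[0,0,0]],
    [[0,0,0],[0,0,0]],
    [[0,0,0],[0,0,0]],
    [[0,0,0],[0,0,0]],
    [[0,0,0],[0,0,0]],
    [[0,0,0],[0,0,0]],
    [[0,0,0],[0,0,0]],
  ],
  grip=5,
  squeeze=25,
)

```text
time_s: 11.48
tool_pos: [0.4743, -0.2937, 0.0213]
ee_rot: [3.141, 0.025, 0.002]
ft_force: [-1.1, 0.9, 6.2]
width: 0.0118
grasp_force: 30.2
```

Request:
servo_tool(
  targets=[
    [[0,0,-4],[0,0,0]],
    [[0,0,-10],[0,0,0]],
    [[0,0,-20],[0,0,0]],
    [[0,0,-40],[0,0,0]],
    [[0,0,-70],[0,0,0]],
    [[0,0,-100],[0,0,0]],
    [[0,0,-100],[0,0,0]],
    [[0,0,-100],[0,0,0]],
  ],
)

```text
time_s: 12.15
tool_pos: [0.4751, -0.2943, 0.1231]
ee_rot: [3.138, 0.025, 0.008]
ft_force: [-0.7, 0.9, -0.7]
width: 0.0122
grasp_force: 29.3
```

```bash
python3 - <<'E'
from h import *
st=arm.state(); print(st['tool_pos'],st['ee_rot'],st['time_s'],st['width'],st['grasp_force'],st['joint_pos'].round(2))
im=arm.capture('wrist'); c=cams('wrist',st); arm.capture('side')
print([x for x in arm.mark_of('side','blue_cell_mid')][:3],proj(cams('side'),st['tool_pos']))
rel([.4743,-.2937,.33],.017); rel([*O,.33],YS+np.pi/2)
cv2.imwrite('pics/w3.png',cv2.resize(im[150:384,120:400],(700,585))[:,:,::-1])
E
```

```text
[ 0.47514256 -0.29427526  0.12313723] [3.13839527 0.02469596 0.00757565] 12.15 0.012189123129193008 29.331356585025787 [ 0.68  0.42 -0.21  1.65  0.1   1.08 -1.11]
[{'pixel': [296.1, 286.7], 'p': 0.71}, {'pixel': [300.9, 239.7], 'p': 0.68}, {'pixel': [309.0, 208.1], 'p': 0.63}] (np.float64(313.2384444427006), np.float64(260.76124328780077))
shift mm [   1.4    0.6 -210.8] turn [-0.0013  0.0024 -0.0012]
shift mm [  81.  -373.4 -210.5] turn [-2.7000e-03  1.2000e-03 -1.2862e+00]
```

View pics/w3.png

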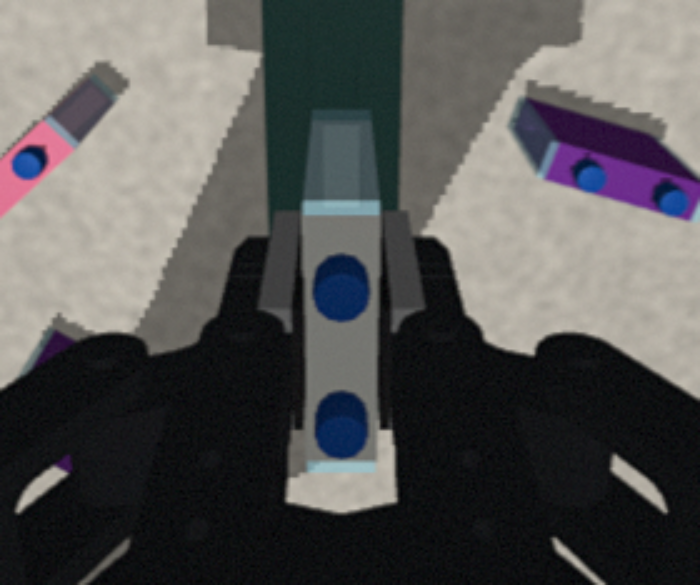

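The cell is held upright by its frosted sides. Both stoppers (crop px (285,341), (425,341)) and both clear windows (top and bottom ends) are free of the pads. I'll get its offset in the tool frame and then carry it.

```bash
python3 - <<'E'
from h import *
m=arm.camera_model('wrist'); T=np.array(m['T_tool_cam'])
K=np.array([[m['fx'],0,m['cx']],[0,m['fy'],m['cy']],[0,0,1]])
def tp(r,c,z):
    r=150+r/2.5-.3; c=120+c/2.5-.3
    d=T[:3,:3]@np.linalg.inv(K)@[c,r,1]; o=T[:3,3]; return ((o+d*(z-o[2])/d[2])*1000).round(1)
for rc in ((287,341),(424,341)): print('stopper',tp(*rc,-.0243))
for rc in ((201,341),(472,341)): print('top edge',tp(*rc,-.0173))
E
```

```text
stopper [  6.3  -0.1 -24.3]
stopper [-21.4  -0.1 -24.3]
top edge [ 18.8  -0.1 -17.3]
top edge [-38.4  -0.1 -17.3]
```

Request:
servo_tool(
  targets=[
    [[0,0,-35],[0,0,0]],
    [[0,0,-80],[0,0,0]],
    [[10,-30,-120],[0,0,-0.1]],
    [[30,-60,-160],[0,0,-0.22]],
    [[40,-95,-195],[0,0,-0.34]],
    [[50,-130,-210],[0,0,-0.46]],
    [[60,-165,-210],[0,0,-0.58]],
    [[65,-200,-210],[0,0,-0.7]],
    [[70,-235,-210],[0,0,-0.82]],
    [[75,-270,-210],[0,0,-0.94]],
    [[80,-305,-210],[0,0,-1.06]],
    [[81,-340,-210],[0,0,-1.17]],
    [[81,-360,-210],[0,0,-1.25]],
    [[81,-373,-210],[0,0,-1.286]],
    [[81,-373,-210],[0,0,-1.286]],
    [[81,-373,-210],[0,0,-1.286]],
    [[81,-373,-210],[0,0,-1.286]],
  ],
)

```text
time_s: 13.72
tool_pos: [0.549, 0.0779, 0.3296]
ee_rot: [2.503, 1.896, -0.004]
ft_force: [0.2, -0.1, -0.6]
width: 0.012
grasp_force: 29.3
```

```bash
python3 - <<'E'
from h import *
st=arm.state(); print(toS(st['tool_pos']),st['width'],st['grasp_force'],st['time_s'])
rel(S(0,1.7,144.8),YS+np.pi/2)
E
```

```text
[  1.9  -3.2 329.6] 0.011953629478715103 29.281674921512604 13.7167
shift mm [  5.4  -1.9 184.8] turn [-0.0004  0.0026 -0.0053]
```

Request:
servo_tool(
  targets=[
    [[5,-2,25],[0,0,-0.005]],
    [[5,-2,55],[0,0.003,-0.005]],
    [[5,-2,85],[0,0.003,-0.005]],
    [[5,-2,112],[0,0.003,-0.005]],
    [[5,-2,137],[0,0.003,-0.005]],
    [[5,-2,157],[0,0.003,-0.005]],
    [[5,-2,172],[0,0.003,-0.005]],
    [[5,-2,181],[0,0.003,-0.005]],
    [[5,-2,185],[0,0.003,-0.005]],
    [[5,-2,185],[0,0.003,-0.005]],
    [[5,-2,185],[0,0.003,-0.005]],
    [[5,-2,185],[0,0.003,-0.005]],
  ],
)

```text
time_s: 14.72
tool_pos: [0.549, 0.0862, 0.1466]
ee_rot: [-2.495, -1.909, -0.007]
ft_force: [0.5, 0.5, -0.3]
width: 0.0118
grasp_force: 29.3
```

```bash
python3 - <<'E'
from h import *
st=arm.state(); print(toS(st['tool_pos']),st['ee_rot'],st['width'],st['grasp_force'],st['time_s'])
rel(S(0,1.7,144.8),YS+np.pi/2)
rs=[]
for n in ('scene','side','wrist'):
    im=arm.capture(n); cv2.imwrite(f'pics/f_{n}.png',im[:,:,::-1]); c=cams(n,st)
    r=arm.mark_of(n,'blue_cell_mid'); e=proj(c,S(0,0,150)); print(n,'expect',np.round(e,1),[(round(x['p'],2),np.round(x['pixel'],1).tolist()) for x in r[:6]])
    for x in r:
        if np.hypot(*(np.array(x['pixel'])-e))<15: rs.append(ray(c,x['pixel'])); break
if len(rs)>1: x,e=tri(rs); print('cell S',toS(x),e)
a=cv2.imread('pics/f_scene.png')[150:260,210:320]; b=cv2.imread('pics/f_side.png')[130:240,200:310]
w=cv2.imread('pics/f_wrist.png')
cv2.imwrite('pics/f.png',np.hstack([cv2.resize(a,(260,260)),cv2.resize(b,(260,260)),cv2.resize(w[150:350,170:350],(260,260))]))
E
```

```text
[ -0.2   4.8 146.6] [-2.49478807 -1.90863052 -0.00723611] 0.011772341678411515 29.285907447338104 14.7167
shift mm [-3.1  0.2  1.8] turn [ 0.0024 -0.0039  0.0041]
scene expect [202.2 260.7] [(0.6, [159.3, 209.2]), (0.59, [204.2, 261.8]), (0.53, [150.6, 241.3]), (0.51, [118.8, 214.2])]
side expect [184.  254.3] [(0.85, [295.8, 285.6]), (0.67, [301.0, 239.3]), (0.64, [312.8, 208.4]), (0.53, [183.9, 255.1])]
wrist expect [262.6 257.6] [(0.75, [259.8, 257.9])]
cell S [  0.3   3.  148.3] [np.float64(2.8), np.float64(1.9), np.float64(2.1)]
```

View pics/f.png

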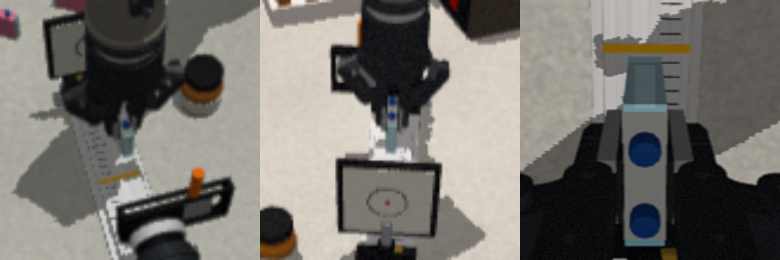

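The cell sits over the rail, aligned with it, between screen and lamp. It measures within about 3 mm of centre, so I apply that small correction and settle.

Request:
servo_tool(
  targets=[
    [[-1.5,0,1],[0,0,0.002]],
    [[-3,0,1.5],[0.002,-0.004,0.004]],
    [[-3,0,1.5],[0.002,-0.004,0.004]],
    [[-3,0,1.5],[0.002,-0.004,0.004]],
    [[-3,0,1.5],[0.002,-0.004,0.004]],
    [[-3,0,1.5],[0.002,-0.004,0.004]],
    [[-3,0,1.5],[0.002,-0.004,0.004]],
    [[-3,0,1.5],[0.002,-0.004,0.004]],
  ],
)

```text
time_s: 15.68
tool_pos: [0.5472, 0.0834, 0.1438]
ee_rot: [-2.497, -1.904, 0.003]
ft_force: [-1.0, 0.5, -0.3]
width: 0.0119
grasp_force: 29.3
```

```bash
python3 - <<'E'
from h import *
st=arm.state(); print(toS(st['tool_pos']),st['ee_rot'],st['width'],st['grasp_force'],st['time_s'],abs(st['qd']).max())
rel(S(0,1.7,144.8),YS+np.pi/2)
m=arm.camera_model('wrist'); c=cams('wrist',st); im=arm.capture('wrist')
hsv=cv2.cvtColor(im,cv2.COLOR_RGB2HSV); k=cv2.inRange(hsv,(105,150,40),(125,255,255)); n,l,s,ce=cv2.connectedComponentsWithStats(k)
for i in range(1,n):
    if s[i,4]>150: print('stopper S',toS(at_z(c,ce[i][::-1],.177)),s[i,4])
k=cv2.inRange(hsv,(18,110,100),(35,255,255)); n,l,s,ce=cv2.connectedComponentsWithStats(k)
for i in range(1,n):
    if s[i,4]>40: print('yellow S',toS(at_z(c,ce[i][::-1],.026)),s[i], [toS(at_z(c,p,.026)).tolist() for p in ((s[i,1]+s[i,3]/2,s[i,0]),(s[i,1]+s[i,3]/2,s[i,0]+s[i,2]))])
E
```

```text
[ -1.3   1.7 143.8] [-2.49732213 -1.90441642  0.00310264] 0.011897975229088807 29.285733103752136 15.6833 0.00153588807786481
shift mm [ 0.   1.3 -1. ] turn [-0.002  0.001  0.001]
stopper S [ -1.8  13.6 177. ] 459
stopper S [ -1.7 -12.  177. ] 435
yellow S [-0.1  0.8 26. ] [228 180  62   8 423] [[-25.9, 0.1, 26.0], [26.6, 0.2, 26.0]]
```

Request:
servo_tool(
  targets=[
    [[0,1.5,-1],[0,0,0]],
    [[0,1.5,-1],[0,0,0]],
    [[0,1.5,-1],[0,0,0]],
    [[0,1.5,-1],[0,0,0]],
    [[0,1.5,-1],[0,0,0]],
    [[0,1.5,-1],[0,0,0]],
    [[0,1.5,-1],[0,0,0]],
    [[0,1.5,-1],[0,0,0]],
  ],
)

```text
time_s: 16.4
tool_pos: [0.5486, 0.083, 0.1447]
ee_rot: [-2.497, -1.904, 0.003]
ft_force: [0.5, -0.3, -0.9]
width: 0.0117
grasp_force: 29.3
```

```bash
python3 - <<'E'
from h import *
st=arm.state(); print(toS(st['tool_pos']),st['ee_rot'],st['grasp_force'],abs(st['qd']).max())
print(arm.sign_off())
E
```

```text
[  0.2   1.6 144.7] [-2.49738573 -1.9043032   0.00334595] 29.284894466400146 0.0020876472714404237
the job is handed in; nothing more can be done
None
```

The job is handed in (no verdict shown) at about 16 s: the shutter is fully open, and the gripper holds the blue-stoppered cell still by its frosted sides, upright and within about 2 mm of the light path's centre by my measurements.

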